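Push the candle and the matchbox home against the rail

ROBOT

A 6-joint arm with a two-finger parallel gripper is mounted at the origin on a cart in front of the work surface, level with it; the furniture and walls round the work are solid. World frame = base frame: x ahead of the robot, y to its left, z up, the work surface at z = 0. Lengths are in mm, angles in degrees, forces in N, time in s.
With the tool pointing down it reaches from about 300 to 775 mm from the base axis. Payload 14.6 kg.
Tool frame: the origin (TCP) lies on the front face of the gripper's body, between the roots of the fingers; the fingertips stand 73 mm ahead of it and the grasp point (between the pads) lies 54 mm ahead of it; z points along the fingers, y is the line along which they close (so a half turn about z gives the same grasp; the last joint's range is limited). The gripper opens to 85 mm and grips with 20 to 120 N. Pads are 22 mm wide; open, the fingers measure 114 mm over their backs; the gripper's body (76 mm by 85 mm) begins 54 mm behind the grasp point. The pads swing forward as they close: fully open they stand 13 mm farther back than shut.
Start: joints at [-69.534, 17.183, 87.147, -0, 75.671, -3.816], TCP at [226.167, -501.337, 303.881] pointing down, gripper open.
Joint ranges: [-173.82, 173.82], [-45.26, 126.66], [13.44, 144.39], [-59.66, 239.66], [0, 175.72], [-146.38, 146.38]. Speed limits (degrees/s): [127.2, 127.2, 147.25, 180, 180, 180].

INTERFACE

Orientations are given as [roll, pitch, yaw] about the fixed x, y, z axes, in that order (R = Rz(yaw) Ry(pitch) Rx(roll)).
In Python, from rig import get_state, snapshot, camera_params, job_done, recognise, masks_of, mark_of gives the robot as it stands.
- The arm moves only by the tool drive_tool, never from a script. Its argument "rows" is a list of rows, each an object of numbers: "x", "y", "z": the shift along the tool's x, y, z in cm; "ax", "ay", "az": the turn, a rotation vector about the tool's x, y, z in degrees; "fingers": the opening in per cent of the stroke, from 0 (shut) to 100 (fully open). In form: [{"x": .., "y": .., "z": .., "ax": .., "ay": .., "az": .., "fingers": ..}, ...]. A call has 1 to 12 rows; each row shifts and turns the commanded pose from where the row before left it, along the tool's axes as they then stand; what a row does not reach is not made up. A row lasts 1/12 s, in which the tool goes at most 41.7 mm and 7.16 degrees, less where a joint would pass 70% of its speed; a pose out of reach is approached as far as the arm can. A call is refused whole if a number of a shift passes 4.17 or a number of a turn 7.16, either way. A call with a gripper value outside its range is refused whole. The fingers move at their own pace and stop on an object; "grip_force" is the grip in N (left out, the last holds). Time passes only in rows, so rows that do not move let the fingers close. It gives the time, the measured TCP pose, the force, the opening and the grip force at its end, in the units of the state.
- get_state(): the state, without advancing time (a new reading comes with each control period).
- snapshot(name): name is "scene" or "top" or "wrist"; returns the picture (420x560x3 uint8, red, green, blue); there is no depth.
- camera_params(name): a dict with "fx", "fy", "cx", "cy" (pixels), "k1" (the pictures are not rectified: a ray, as slopes to the right and down, at radius r is drawn at 1 + k1 r^2 times it, then the intrinsics apply), "position" and "orientation" of the camera in the world. Camera axes: x right, y down, z forward; pixel columns grow to the right and rows downward; lengths in mm; the calibration is good to about 2 mm. A picture is of the moment at which its call begins: read the wrist's pose just before it. camera_params takes no time and is no camera call; for the wrist camera it gives the pose at the moment of the call.
- job_done(): hands the job in; it is judged then, once.
Trained networks look in the newest picture that a camera, given by its name, has taken for a name from the list of things; names that differ only in an ending like _2 or _b are one class to them, and where a whole thing is asked for, a point or a joint stands for the part that bears it (a point fixed in the world has none). Each returns a list of dicts, best first, with "conf" (0 to 1); they miss things now and then, are a little off and sometimes report something else, mostly with a low value. They report only what shows in the picture. A call takes as long as a camera call. They do not tell look-alikes from the thing itself.
- recognise(camera, query): "centre" ([x, y, z] in mm, in world coordinates, good to about 4 mm: the middle of the surface that is visible of it).
- masks_of(camera, query): "pixels" (420x560 bool, what is visible of it).
- mark_of(camera, query): "centre" ([x, y, z] in mm, in world coordinates, good to about 4 mm: a listed point, or the origin of a listed thing).
The state is a dict: "t": time; "joints": joint angles; "qd": joint speeds; "tau": joint torques, N m; "tcp_pos": TCP position; "ee_rot": TCP orientation; "wrist_force": force on the tool from outside, world axes, zero at the start; "moment": the same for the moment, N m; "width": finger opening in mm; "gripper_force": force on a finger pad.
Only numpy, scipy, OpenCV 4.12 (cv2) and the standard library are available. Lean on these libraries where they do the work, as an engineer would, in place of code of your own. Each camera call takes 0.05 s, during which the arm holds its last target. There are 200 camera calls.

TASK

Tidy the candle things without picking anything up: with the fingers, push the lidded candle jar along the worktop into the corner of the low L-shaped wooden rail, so that it stands snug against both the long rail and the short end piece. Also push the matchbox straight back so that a long side lies flat against the long rail, beside the candle. Push only: neither may be lifted or tipped over, and leave the other things where they stand.

Things in the scene. Friction and masses are not known exactly. Their poses are not given: they have to be found in the camera images.
- rail: Low L-shaped wooden rail, fixed, 28 mm high, 12 mm thick. Origin: inner corner of the L at worktop level, z up. Long rail: inner face x = 0, from y = 0 to -360 mm; short end piece: inner face y = 0, from x = 0 to -90 mm. Enclosed side is -x, -y. +x points away from the robot, +y to its left, turned 0.17 to 0.43 rad clockwise.
- candle: Candle in a white glass jar with a flat wooden lid (fixed), upright, 67 mm diameter (lid 68), 80 mm high, 0.2 to 0.45 kg. Origin: centre of its underside. In the rail's frame it starts at x -200 to -120, y -140 to -40 mm; snug in the corner its origin is at x = y = -34 mm.
- matches: Dark blue matchbox lying flat, 54 mm long, 37 mm wide, 16 mm high, about 30 g. Origin: centre of its underside; x axis along the length. In the rail's frame it starts at x -170 to -90, y -310 to -250 mm, its length within 0.5 rad of the long rail's direction; flat against that rail its origin is at x = -18.5 mm.
- cup: White espresso cup, 50 mm high, 62 mm across, with a handle, left of the rail; leave alone. Origin: at its foot, midway along cup and handle together.
- tealight: Small green tea light, 38 mm across, 15 mm high, left of the candle; leave alone. Origin: centre of its underside.
- jigger: Brass double-cone measuring cup, 41 mm across, 85 mm high, behind the long rail; leave alone. Origin: centre of its underside.
- stopper: Wine stopper of cork and brass, 33 mm across, 48 mm high, right of the matchbox; leave alone. Origin: centre of its underside.
- tumbler: Clear glass tumbler, 79 mm across, 90 mm high, behind the far right end of the long rail; leave alone. Origin: centre of its underside.
Mind the look-alikes: they are no part of the job. Leave any red or yellow look-alike of the matches alone. What is shaped like the candle but blue is not meant.

How it is judged (in metres and radians):
At the end, for the whole second after the job is handed in: Candle jar upright on the worktop, within 5 mm of touching both the long rail and the end piece; matchbox flat on the worktop beside it, within 5 mm of touching the long rail, within 0.12 rad of parallel, its centre within the rail's length; both at rest (x of candle in the frame of rail between -0.039 and 0 m and y of candle in the frame of rail between -0.039 and 0 m and angle between each of candle, matches's own z axis and vertical below 0.08 rad and height (world z) of each of candle, matches below 0.006 m and linear speed of each of candle, matches below 0.01 m/s and x of matches in the frame of rail between -0.0235 and 0 m and y of matches in the frame of rail between -0.36 and -0.09 m and angle between the x axis of matches and the y axis of rail, either way round below 0.12 rad).
It fails at once if the candle jar or the matchbox is lifted more than 12 mm off the worktop (height (world z) of any of candle, matches above 0.012 m).
It fails at once if the candle jar is tipped more than 0.35 rad or the matchbox more than 0.5 rad (angle between candle's own z axis and vertical above 0.35 rad or angle between matches's own z axis and vertical above 0.5 rad).
It fails at once if another thing (white cup, tea light, jigger, wine stopper, glass tumbler) is moved more than 15 mm (distance of any of cup, tealight, jigger, stopper, tumbler from where it was at the start of the episode above 0.015 m).
It also fails if it takes over 59 s, if anything falls off the work surface, if the arm or the gripper's body presses on something with over 40 N, if the wrist force passes 120 N, or if a joint passes its speed limit or range.

## Working session

There is one attempt and no reset: what is moved stays moved. The work goes in short steps, Python scripts to look and compute and a tool call to move; the robot and the scene stay as the last step left them, time stands still between calls to the robot, and variables do not carry over. Pictures are saved under pics/ and viewed, at most 13 in all, crops included, and the job is handed in when it is done.

Besides the shell and the picture viewer there is one more tool, called after "Call:" as name(argument=value, ...), one argument or row to a line, values as JSON. drive_tool: Moves the arm, as the interface text tells. Its arguments: {"type":"object","properties":{"rows":{"type":"array","items":{"type":"object","properties":{"x":{"type":"number"},"y":{"type":"number"},"z":{"type":"number"},"ax":{"type":"number"},"ay":{"type":"number"},"az":{"type":"number"},"fingers":{"type":"number"}}}},"grip_force":{"type":"number"}},"required":["rows"]}

```bash
mkdir -p pics
python3 - <<'E'
from rig import *
import cv2
s=get_state();print(s)
for c in("top","scene"):
    im=snapshot(c);cv2.imwrite(f"pics/{c}0.png",im[:,:,::-1]);print(c,camera_params(c))
    for q in("rail","candle","matches","cup","tealight","jigger","stopper","tumbler"):
        print(c,q,[(d['conf'],d['centre']) for d in mark_of(c,q)])
E
```

```text
{'t': 0.0, 'joints': array([-6.95352892e+01,  1.72149858e+01,  8.71829688e+01,  2.36932513e-04,
        7.56700531e+01, -3.81681895e+00]), 'qd': array([-0.032964  , -0.06980945,  0.08689557,  0.02313496,  0.00602349,
       -0.00428624]), 'tau': array([-9.77415802e-04, -5.43504918e+01, -3.61790085e+01, -1.03626530e-04,
        4.01225203e-03,  4.94533276e-05]), 'tcp_pos': array([ 226.10352993, -501.19476033,  303.3077139 ]), 'ee_rot': array([-1.79932158e+02, -4.75603805e-03,  2.42814682e+01]), 'wrist_force': array([0.39781487, 0.02909971, 0.42342556]), 'moment': array([-0.00534081,  0.00461819, -0.03372975]), 'gripper_force': 0.0, 'width': 85.57888893083162}
top {'fx': 500.5093072631374, 'fy': 500.5093072631374, 'cx': 276.3929629091912, 'cy': 203.7602381443823, 'k1': 0.01598359718118813, 'position': array([ 400.026353  ,  -67.18900193, 1233.05010708]), 'orientation': array([-171.84987183,    0.7439284 ,  -90.68937639])}
top rail [(0.95, [672.5, 55.9, -1.3]), (0.57, [599.4, 189.0, -3.2])]
top candle [(0.96, [483.3, 0.4, -1.0]), (0.55, [501.6, 122.7, -1.4])]
top matches [(0.93, [368.4,
[... 367 characters left out ...]
8168867267, 'cy': 210.5449971398675, 'k1': -0.04262952552753048, 'position': array([ 66.95454495, 617.03799145, 979.84915865]), 'orientation': array([-1.36830901e+02,  3.36011496e-02, -1.43182421e+02])}
scene rail [(0.63, [669.2, 51.9, -3.6])]
scene candle [(0.9, [480.7, 0.1, 0.6]), (0.78, [500.3, 125.9, 4.3])]
scene matches [(0.59, [368.4, -397.7, -0.2]), (0.53, [434.2, -145.5, 3.6]), (0.41, [520.2, -365.2, 3.0])]
scene cup [(0.52, [692.6, 187.0, 4.1])]
scene tealight [(0.6, [597.6, 191.0, -1.0])]
scene jigger [(0.61, [709.0, -113.2, -1.0]), (0.33, [693.1, 187.7, 2.8])]
scene stopper [(0.71, [709.1, -111.7, -1.6]), (0.69, [421.7, -312.3, -3.0])]
scene tumbler [(0.93, [628.8, -252.7, -2.1])]
```

View pics/top0.png

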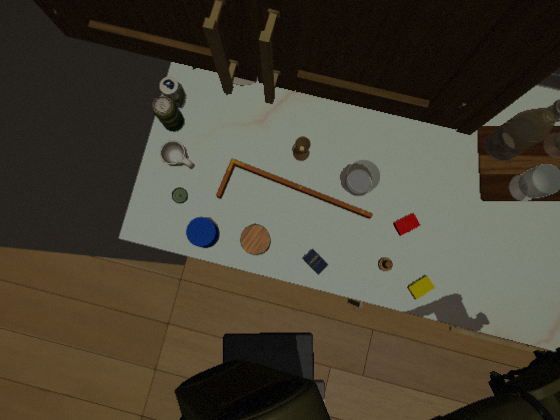

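View pics/scene0.png

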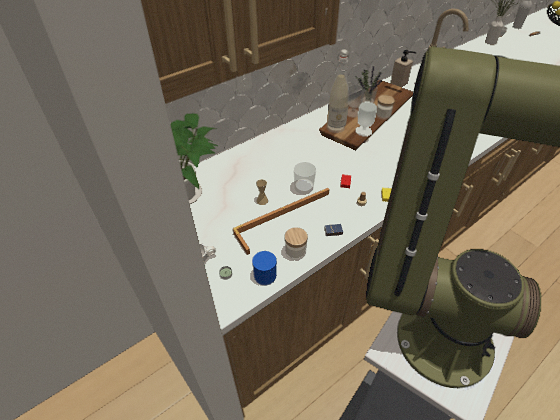

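The top view shows the rail corner near (235,163) and the long rail running to (370,215). The wood-lidded candle is at (255,239) and the blue matchbox at (315,261). The blue jar at (202,232) and the red and yellow boxes are decoys.

```bash
cat > h.py <<'E'
from rig import *
import cv2, numpy as np
from scipy.spatial.transform import Rotation as R
def px2w(c,px,z):
    p=c; K=np.array([[p['fx'],0,p['cx']],[0,p['fy'],p['cy']],[0,0,1]])
    u=cv2.undistortPoints(np.float64(px).reshape(-1,1,2),K,np.array([p['k1'],0,0,0,0.]))[:,0]
    d=R.from_euler('xyz',p['orientation'],degrees=True).apply(np.c_[u,np.ones(len(u))])
    o=np.array(p['position']); return (o+d*((z-o[2])/d[:,2])[:,None])[:,:2]
def rect(cam,mask,z):
    n,l,s,_=cv2.connectedComponentsWithStats(mask.astype(np.uint8)); k=1+np.argmax(s[1:,4])
    ct=max(cv2.findContours((l==k).astype(np.uint8),0,1)[0],key=len)[:,0]
    return px2w(cam,ct,z)
def best(cam,q,near):
    return min(masks_of(cam,q),key=lambda d:np.hypot(*(np.argwhere(d['pixels']).mean(0)[::-1]-near)))['pixels']
E
python3 - <<'E'
from h import *
im=snapshot("top");c=camera_params("top")
b=best("top","matches",(315,261)); w=rect(c,b,14); print("matches",cv2.minAreaRect(np.float32(w)))
b=best("top","candle",(255,239)); w=rect(c,b,78); print("candle",cv2.minEnclosingCircle(np.float32(w)))
b=best("top","rail",(300,185)); ys,xs=np.nonzero(b);print(xs.min(),xs.max(),ys.min(),ys.max())
w=rect(c,b,28); 
print("rail rect",cv2.minAreaRect(np.float32(w)),cv2.boxPoints(cv2.minAreaRect(np.float32(w))))
for cam in("top",):
  for q in("cup","stopper","tealight","jigger","tumbler"):
    m=recognise(cam,q);print(q,[(d['conf'],d['centre']) for d in m])
E
```

```text
matches ((434.54559326171875, -144.59669494628906), (53.54412078857422, 33.52005386352539), 40.378231048583984)
candle ((483.60205078125, -4.6094889640808105), 35.616790771484375)
217 371 158 217
rail rect ((614.1326904296875, -101.72625732421875), (378.4458923339844, 101.57696533203125), 81.4373779296875) [[ 535.7369  -281.27817]
 [ 636.1816  -296.40198]
 [ 692.5285    77.82565]
 [ 592.0838    92.94946]]
cup [(0.7, [698.2, 205.6, 27.5])]
stopper [(0.64, [424.2, -306.1, 13.5]), (0.19, [701.0, 205.7, 26.8])]
tealight [(0.73, [599.9, 189.3, 5.0])]
jigger [(0.77, [702.3, -112.8, 45.7])]
tumbler [(0.96, [633.0, -263.1, 26.9])]
```

```bash
cat >> h.py <<'E'
from scipy.optimize import minimize
def w2px(p,P):
    Rm=R.from_euler('xyz',p['orientation'],degrees=True); q=Rm.inv().apply(P-np.array(p['position']))
    s=q[:,:2]/q[:,2:]; s=s*(1+p['k1']*(s**2).sum(1,keepdims=True))
    return s*[p['fx'],p['fy']]+[p['cx'],p['cy']]
def fit(cam,mask,parts,h,x0):
    U=6; M=cv2.resize(mask.astype(np.float32),None,fx=U,fy=U,interpolation=cv2.INTER_LINEAR)>.5
    ys,xs=np.nonzero(M); y0,x0_=ys.min()-90,xs.min()-90; y0=max(y0,0);x0_=max(x0_,0)
    M=M[y0:ys.max()+90,x0_:xs.max()+90]
    def cost(v):
        a=np.radians(v[2]);Rm=np.array([[np.cos(a),-np.sin(a)],[np.sin(a),np.cos(a)]])
        r=np.zeros(M.shape,np.uint8)
        for P in parts:
            w=np.float64(P)@Rm.T+v[:2]
            pp=np.r_[np.c_[w,np.zeros(len(w))],np.c_[w,np.full(len(w),h)]]
            hu=cv2.convexHull(np.float32((w2px(cam,pp)+.5)*U-[x0_,y0]))
            cv2.fillConvexPoly(r,np.int32(hu.round()),1)
        r=r>0; return 1-(r&M).sum()/(r|M).sum()
    S=np.array(x0)+np.array([[0,0,0],[8,0,0],[0,8,0],[0,0,5]])
    o=minimize(cost,x0,method='Nelder-Mead',options=dict(initial_simplex=S,xatol=.05,fatol=1e-4))
    return o.x.round(1),round(1-o.fun,3)
RAIL=[[(0,12),(12,12),(12,-360),(0,-360)],[(-90,0),(12,0),(12,12),(-90,12)]]
BOX=[[(27,18.5),(-27,18.5),(-27,-18.5),(27,-18.5)]]
t=np.linspace(0,6.28,40); CAN=[np.c_[33.7*np.cos(t),33.7*np.sin(t)]]
E
python3 - <<'E'
from h import *
for cam in("top","scene"):
    snapshot(cam);c=camera_params(cam)
    for q,P,h,x0 in(("rail",RAIL,28,(672,54,-18)),("matches",BOX,16,(433,-146,-50)),("candle",CAN,80,(482,0,0))):
        n=w2px(c,np.array([[*x0[:2],10.]]))[0] if q!="rail" else w2px(c,np.array([[615.,-100,10]]))[0]
        try: print(cam,q,fit(c,best(cam,q,n),P,h,x0))
        except Exception as e: print(cam,q,e)
E
```

```text
top rail (array([677. ,  59. , -22.2]), np.float64(0.684))
top matches (array([ 434.6, -145. , -133.8]), np.float64(0.917))
top candle (array([485. ,  -3.5,   0.5]), np.float64(0.966))
scene rail (array([675. ,  52.4, -23. ]), np.float64(0.88))
scene matches (array([ 432.3, -143.8,   38.4]), np.float64(0.925))
scene candle (array([484.3,  -3.3,   4.7]), np.float64(0.917))
```

Run:
```python
from h import *
im=cv2.imread("pics/top0.png");c=camera_params("top")
snapshot("top");m=best("top","rail",(300,185))
a=np.radians(-22.5);Rm=np.array([[np.cos(a),-np.sin(a)],[np.sin(a),np.cos(a)]])
U=4;x0,y0=200,140
o=cv2.resize(im[140:280,200:390],None,fx=U,fy=U,interpolation=cv2.INTER_CUBIC)
o=cv2.convertScaleAbs(o,alpha=1.5)
def dr(pts,z,v,col):
    a=np.radians(v[2]);Rm=np.array([[np.cos(a),-np.sin(a)],[np.sin(a),np.cos(a)]])
    w=np.float64(pts)@Rm.T+v[:2];p=(w2px(c,np.c_[w,np.full(len(w),z)])+.5-[x0,y0])*U
    cv2.polylines(o,[np.int32(p.round())],True,col,1)
for P in RAIL: dr(P,28,(674,54,-22.5),(0,255,0))
dr(BOX[0],16,(433.5,-144.5,40),(0,255,255))
cv2.imwrite("pics/z.png",o)
```

```text
(no output)
```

View pics/z.png

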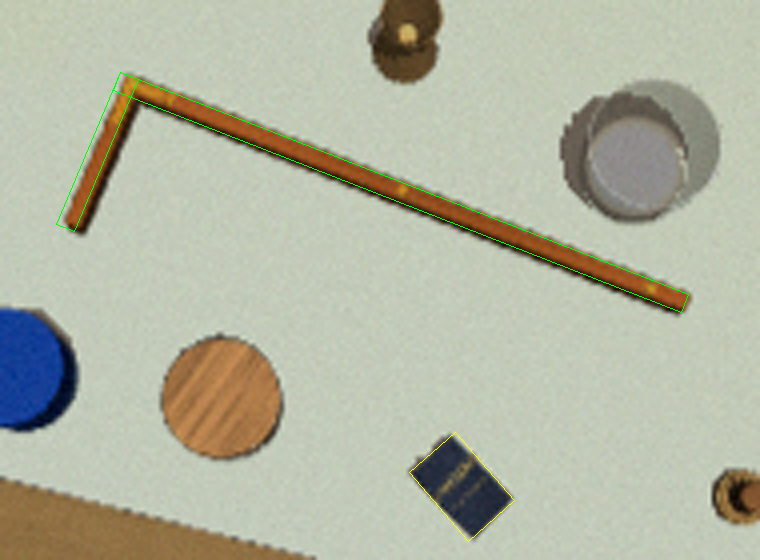

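Run:
```python
from h import *
im=cv2.imread("pics/top0.png");c=camera_params("top")
hsv=cv2.cvtColor(im,cv2.COLOR_BGR2HSV)
m=(hsv[...,1]>90); z=np.zeros_like(m)
z[155:222,214:374]=m[155:222,214:374]
n,l,s,_=cv2.connectedComponentsWithStats(z.astype(np.uint8));print(s);z=l==1+np.argmax(s[1:,4])
for x0 in((672,50,-20),(675,52,-24)):
    v,q=fit(c,z,RAIL,28,x0);print(v,q)
v[:]=v
a=np.radians(v[2]);Rm=np.array([[np.cos(a),-np.sin(a)],[np.sin(a),np.cos(a)]])
for nme,p in(("candle",(484.6,-3.4)),("match",(433.5,-144.5)),("stopper",(424,-311)),("blue",(501,124)),("tea",(599,190)),("jig",(706,-113)),("tum",(629,-255))):
    print(nme,(np.array(p)-v[:2])@Rm)
print("goal candle",Rm@[-34,-34]+v[:2],"match x goal dir",Rm[:,0])
```

```text
[[     0      0    560    420 234046]
 [   294    155     15      6     60]
 [   216    159    157     59   1094]]
[674.5  50.9 -22.6] 0.849
[674.6  53.6 -22.2] 0.831
candle [-154.37848627 -124.56437283]
match [-148.37713813 -274.51237655]
stopper [ -94.26241768 -432.2593164 ]
blue [-187.33112492   -0.41187142]
tea [-121.53329953   97.72398428]
jig [  92.02061145 -142.38583872]
tum [  74.38196814 -302.95320235]
goal candle [630.27381336  34.96698687] match x goal dir [ 0.92587058 -0.37784079]
```

Call:
drive_tool(
  rows=[
    {"z": 1.8,"az": 6.7,"fingers": 20},
    {"z": 1.8,"az": 6.7,"fingers": 20},
    {"z": 1.8,"az": 6.7,"fingers": 20},
    {"z": 1.8,"az": 6.7,"fingers": 20},
    {"z": 1.8,"az": 6.7,"fingers": 20},
    {"z": 1.8,"az": 6.7,"fingers": 20},
    {"z": 1.8,"az": 6.7,"fingers": 20},
    {"fingers": 20},
  ],
  grip_force=40,
)

```text
invalid input
```

Call:
drive_tool(
  rows=[
    {"x": 0,"y": 0,"z": 1.8,"ax": 0,"ay": 0,"az": 6.7,"fingers": 20},
    {"x": 0,"y": 0,"z": 1.8,"ax": 0,"ay": 0,"az": 6.7,"fingers": 20},
    {"x": 0,"y": 0,"z": 1.8,"ax": 0,"ay": 0,"az": 6.7,"fingers": 20},
    {"x": 0,"y": 0,"z": 1.8,"ax": 0,"ay": 0,"az": 6.7,"fingers": 20},
    {"x": 0,"y": 0,"z": 1.8,"ax": 0,"ay": 0,"az": 6.7,"fingers": 20},
    {"x": 0,"y": 0,"z": 1.8,"ax": 0,"ay": 0,"az": 6.7,"fingers": 20},
    {"x": 0,"y": 0,"z": 1.8,"ax": 0,"ay": 0,"az": 6.7,"fingers": 20},
    {"x": 0,"y": 0,"z": 0,"ax": 0,"ay": 0,"az": 0,"fingers": 20},
  ],
)

```text
t: 2.52
tcp_pos: [225.7, -500.3, 174.7]
ee_rot: [-179.8, 0.2, -22.9]
wrist_force: [-0.2, 0.1, -0.5]
width: 17.0
gripper_force: 0.0
```

Call:
drive_tool(
  rows=[
    {"y": -4.08},
    {"y": -4.08},
    {"y": -4.08},
    {"y": -4.08},
    {"y": -4.08},
    {"y": -4.08},
    {"y": -4.08},
    {"y": -4.08},
    {"y": -4.08},
    {"y": -4.08},
    {"x": 0.2,"z": 3},
    {"z": 3},
  ],
)

```text
invalid input
```

Call:
drive_tool(
  rows=[
    {"x": 0,"y": -4.08,"z": 0,"ax": 0,"ay": 0,"az": 0,"fingers": 20},
    {"x": 0,"y": -4.08,"z": 0,"ax": 0,"ay": 0,"az": 0,"fingers": 20},
    {"x": 0,"y": -4.08,"z": 0,"ax": 0,"ay": 0,"az": 0,"fingers": 20},
    {"x": 0,"y": -4.08,"z": 0,"ax": 0,"ay": 0,"az": 0,"fingers": 20},
    {"x": 0,"y": -4.08,"z": 0,"ax": 0,"ay": 0,"az": 0,"fingers": 20},
    {"x": 0,"y": -4.08,"z": 0,"ax": 0,"ay": 0,"az": 0,"fingers": 20},
    {"x": 0,"y": -4.08,"z": 0,"ax": 0,"ay": 0,"az": 0,"fingers": 20},
    {"x": 0,"y": -4.08,"z": 0,"ax": 0,"ay": 0,"az": 0,"fingers": 20},
    {"x": 0,"y": -4.08,"z": 0,"ax": 0,"ay": 0,"az": 0,"fingers": 20},
    {"x": 0,"y": -4.08,"z": 0,"ax": 0,"ay": 0,"az": 0,"fingers": 20},
    {"x": 0.2,"y": 0,"z": 3,"ax": 0,"ay": 0,"az": 0,"fingers": 20},
    {"x": 0,"y": 0,"z": 3,"ax": 0,"ay": 0,"az": 0,"fingers": 20},
  ],
)

```text
t: 3.52
tcp_pos: [387.0, -123.9, 119.3]
ee_rot: [180.0, -0.3, -22.1]
wrist_force: [0.7, -0.6, -0.4]
width: 17.6
gripper_force: 0.0
```

Call:
drive_tool(
  rows=[
    {"x": 0,"y": 0,"z": 1.5,"ax": 0,"ay": 0,"az": 0,"fingers": 20},
    {"x": 0,"y": 0,"z": 1.2,"ax": 0,"ay": 0,"az": 0,"fingers": 20},
    {"x": 0,"y": 0,"z": 0.4,"ax": 0,"ay": 0,"az": 0,"fingers": 20},
    {"x": 0,"y": 0,"z": 0,"ax": 0,"ay": 0,"az": 0,"fingers": 20},
    {"x": 0,"y": 0,"z": 0,"ax": 0,"ay": 0,"az": 0,"fingers": 20},
  ],
)

```text
t: 3.93
tcp_pos: [385.4, -125.7, 87.8]
ee_rot: [180.0, -0.1, -22.5]
wrist_force: [-0.5, -1.0, 0.7]
width: 17.1
gripper_force: 0.0
```

Run:
```python
from h import *
s=get_state();print(s['tcp_pos'],s['ee_rot'],s['wrist_force'])
c=camera_params("wrist");print(c);a=snapshot("wrist");b=snapshot("scene")
cv2.imwrite("pics/w1.png",np.hstack([a,cv2.resize(b[150:290,280:410],None,fx=3,fy=3)])[:,:,::-1][:,:800])
```

```text
[ 385.3918329  -125.72992029   87.78149994] [ 1.79999367e+02 -6.27860625e-02 -2.25257317e+01] [-0.50433434 -0.97817831  0.71437394]
{'fx': 315.87153910378066, 'fy': 315.87153910378066, 'cx': 283.85588883228917, 'cy': 211.35488756818864, 'k1': -0.014738711321899002, 'position': array([ 456.97002394, -155.11450439,  156.79281906]), 'orientation': array([ 1.62335425e+02, -3.96411922e-02, -1.12503116e+02])}
```

View pics/w1.png

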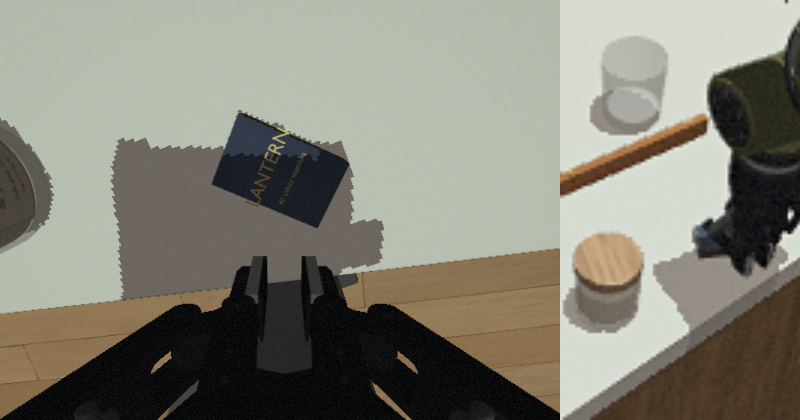

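The wrist view shows the matchbox centred ahead of the fingers at (280,170), with the fingertips at (258–310,258). I'll go lower and push.

Call:
drive_tool(
  rows=[
    {"x": 0,"y": 0,"z": 0.5,"ax": 0,"ay": 0,"az": 0,"fingers": 20},
    {"x": 0,"y": 0,"z": 0.4,"ax": 0,"ay": 0,"az": 0,"fingers": 20},
    {"x": 0,"y": 0,"z": 0,"ax": 0,"ay": 0,"az": 0,"fingers": 20},
    {"x": 0.6,"y": 0,"z": 0,"ax": 0,"ay": 0,"az": 0,"fingers": 20},
    {"x": 0.8,"y": 0,"z": 0,"ax": 0,"ay": 0,"az": 0,"fingers": 20},
    {"x": 0.8,"y": 0,"z": 0,"ax": 0,"ay": 0,"az": 0,"fingers": 20},
    {"x": 0.8,"y": 0,"z": 0,"ax": 0,"ay": 0,"az": 0,"fingers": 20},
    {"x": 0.8,"y": 0,"z": 0,"ax": 0,"ay": 0,"az": 0,"fingers": 20},
    {"x": 0.8,"y": 0,"z": 0,"ax": 0,"ay": 0,"az": 0,"fingers": 20},
    {"x": 0.8,"y": 0,"z": 0,"ax": 0,"ay": 0,"az": 0,"fingers": 20},
    {"x": 0.8,"y": 0,"z": 0,"ax": 0,"ay": 0,"az": 0,"fingers": 20},
    {"x": 0,"y": 0,"z": 0,"ax": 0,"ay": 0,"az": 0,"fingers": 20},
  ],
)

```text
t: 5.03
tcp_pos: [443.5, -149.9, 78.0]
ee_rot: [180.0, -0.1, -22.6]
wrist_force: [0.7, -0.3, 0.9]
width: 16.9
gripper_force: 0.0
```

Run:
```python
from h import *
s=get_state();print(s['tcp_pos'],s['ee_rot'],s['wrist_force'])
a=snapshot("wrist")
cv2.imwrite("pics/w2.png",a[:,:,::-1])
```

```text
[ 443.47379045 -149.92063124   78.00914974] [ 1.79998735e+02 -6.37825648e-02 -2.26215827e+01] [ 0.74609276 -0.344599    0.86088193]
```

View pics/w2.png

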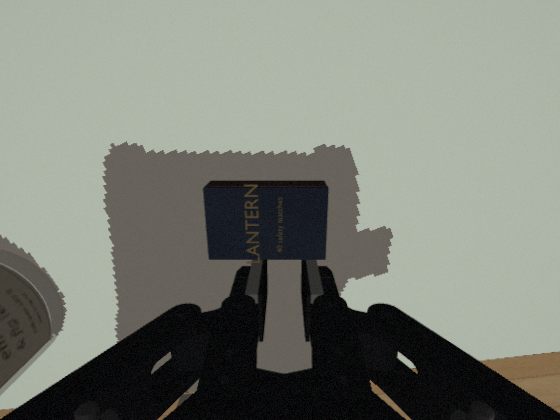

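The matchbox now lies squarely in front of the fingers, spanning (207–327,182–260). I'll keep pushing.

Call:
drive_tool(
  rows=[
    {"x": 0.8,"y": 0,"z": 0,"ax": 0,"ay": 0,"az": 0,"fingers": 20},
    {"x": 0.8,"y": 0,"z": 0,"ax": 0,"ay": 0,"az": 0,"fingers": 20},
    {"x": 0.8,"y": 0,"z": 0,"ax": 0,"ay": 0,"az": 0,"fingers": 20},
    {"x": 0.8,"y": 0,"z": 0,"ax": 0,"ay": 0,"az": 0,"fingers": 20},
    {"x": 0.8,"y": 0,"z": 0,"ax": 0,"ay": 0,"az": 0,"fingers": 20},
    {"x": 0.8,"y": 0,"z": 0,"ax": 0,"ay": 0,"az": 0,"fingers": 20},
    {"x": 0.8,"y": 0,"z": 0,"ax": 0,"ay": 0,"az": 0,"fingers": 20},
    {"x": 0.8,"y": 0,"z": 0,"ax": 0,"ay": 0,"az": 0,"fingers": 20},
    {"x": 0.8,"y": 0,"z": 0,"ax": 0,"ay": 0,"az": 0,"fingers": 20},
    {"x": 0,"y": 0,"z": 0,"ax": 0,"ay": 0,"az": 0,"fingers": 20},
  ],
)

```text
t: 5.92
tcp_pos: [509.9, -177.6, 78.0]
ee_rot: [-180.0, -0.1, -22.6]
wrist_force: [0.2, 0.4, -0.0]
width: 17.1
gripper_force: 0.0
```

Call:
drive_tool(
  rows=[
    {"x": 0.4,"y": 0,"z": 0,"ax": 0,"ay": 0,"az": 0,"fingers": 20},
    {"x": 0.2,"y": 0,"z": 0,"ax": 0,"ay": 0,"az": 0,"fingers": 20},
    {"x": 0.2,"y": 0,"z": 0,"ax": 0,"ay": 0,"az": 0,"fingers": 20},
  ],
)

```text
t: 6.17
tcp_pos: [516.0, -180.1, 77.8]
ee_rot: [-180.0, 0.0, -22.6]
wrist_force: [-0.2, 0.0, -0.3]
width: 17.0
gripper_force: 0.1
```

Run:
```python
from h import *
s=get_state();print(s['tcp_pos'],s['ee_rot'],s['wrist_force'])
a=snapshot("wrist")
cv2.imwrite("pics/w3.png",a[:,:,::-1])
```

```text
[ 516.04261475 -180.10156854   77.83540133] [-1.79998135e+02  1.27186343e-02 -2.26194489e+01] [-0.18969183  0.02432065 -0.34790812]
```

View pics/w3.png

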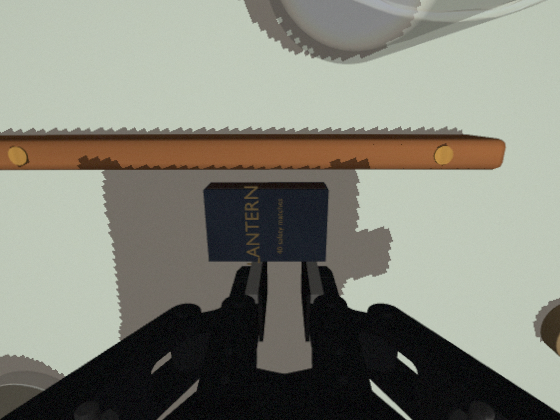

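The box is parallel to the rail and close to it: its front edge is at row 184 and the rail's inner top edge at row 170.

Run:
```python
from h import *
c=camera_params("wrist")
d=np.array([.9232,-.3843])
for n,p,z in(("railL",(30,170),28),("railR",(480,170),28),("rail",(267,170),28),("boxtopfront",(267,185),16),("boxback",(267,261),16)):
    w=px2w(c,[p],z)[0];print(n,w,w@d)
print(get_state()['tcp_pos'][:2]@d)
```

```text
railL [ 605.48366062 -111.92358125] 601.9947477566186
railR [ 539.32331509 -270.67929754] 601.9253385388861
rail [ 570.46266161 -195.64442472] 601.8372816140501
boxtopfront [ 562.82742604 -191.66513403] 593.2591907244075
boxback [ 530.18323963 -177.45131613] 557.659707616185
545.8797135446076
```

Call:
drive_tool(
  rows=[
    {"x": 0.3,"y": 0,"z": 0,"ax": 0,"ay": 0,"az": 0,"fingers": 20},
    {"x": 0.2,"y": 0,"z": 0,"ax": 0,"ay": 0,"az": 0,"fingers": 20},
    {"x": 0.1,"y": 0,"z": 0,"ax": 0,"ay": 0,"az": 0,"fingers": 20},
    {"x": 0,"y": 0,"z": 0,"ax": 0,"ay": 0,"az": 0,"fingers": 20},
  ],
)

```text
t: 6.55
tcp_pos: [521.7, -182.5, 77.9]
ee_rot: [180.0, -0.0, -22.6]
wrist_force: [0.0, -0.1, 0.5]
width: 17.1
gripper_force: 0.0
```

Call:
drive_tool(
  rows=[
    {"x": 0.1,"y": 0,"z": 0,"ax": 0,"ay": 0,"az": 0,"fingers": 20},
    {"x": 0.1,"y": 0,"z": 0,"ax": 0,"ay": 0,"az": 0,"fingers": 20},
    {"x": 0,"y": 0,"z": 0,"ax": 0,"ay": 0,"az": 0,"fingers": 20},
  ],
)

```text
t: 6.8
tcp_pos: [523.5, -183.2, 77.9]
ee_rot: [-180.0, -0.0, -22.6]
wrist_force: [0.3, 0.5, -0.1]
width: 17.5
gripper_force: 0.0
```

Call:
drive_tool(
  rows=[
    {"x": 0.1,"y": 0,"z": 0,"ax": 0,"ay": 0,"az": 0,"fingers": 20},
    {"x": 0,"y": 0,"z": 0,"ax": 0,"ay": 0,"az": 0,"fingers": 20},
  ],
)

```text
t: 6.97
tcp_pos: [524.4, -183.6, 77.9]
ee_rot: [180.0, -0.0, -22.6]
wrist_force: [-0.6, -0.3, 0.3]
width: 17.1
gripper_force: 0.0
```

Call:
drive_tool(
  rows=[
    {"x": 0.1,"y": 0,"z": 0,"ax": 0,"ay": 0,"az": 0,"fingers": 20},
    {"x": 0,"y": 0,"z": 0,"ax": 0,"ay": 0,"az": 0,"fingers": 20},
  ],
)

```text
t: 7.13
tcp_pos: [525.1, -183.9, 77.8]
ee_rot: [180.0, 0.1, -22.6]
wrist_force: [-2.9, 0.7, -0.2]
width: 17.3
gripper_force: 1.3
```

Call:
drive_tool(
  rows=[
    {"x": 0.1,"y": 0,"z": 0,"ax": 0,"ay": 0,"az": 0,"fingers": 20},
    {"x": 0,"y": 0,"z": 0,"ax": 0,"ay": 0,"az": 0,"fingers": 20},
  ],
)

```text
t: 7.3
tcp_pos: [525.3, -184.0, 77.7]
ee_rot: [180.0, 0.2, -22.6]
wrist_force: [-10.4, 4.0, 6.9]
width: 17.0
gripper_force: 5.3
```

Run:
```python
from h import *
s=get_state();print(s['tcp_pos'],s['ee_rot'],s['wrist_force'])
a=snapshot("wrist")
cv2.imwrite("pics/w4.png",a[:,:,::-1])
```

```text
[ 525.30879402 -183.97435002   77.67511076] [179.99714104   0.19181178 -22.61453048] [-10.43048043   4.03135683   6.91665573]
```

View pics/w4.png

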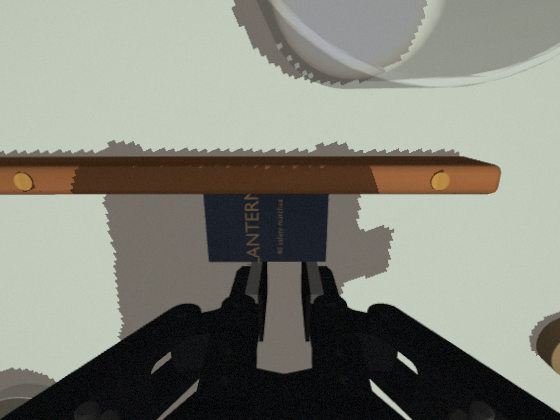

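The matchbox is snug against the rail with about 11 N of contact. I'll back off and go to the candle.

Call:
drive_tool(
  rows=[
    {"x": -0.5,"y": 0,"z": 0,"ax": 0,"ay": 0,"az": 0,"fingers": 20},
    {"x": -1.5,"y": 0,"z": 0,"ax": 0,"ay": 0,"az": 0,"fingers": 20},
    {"x": 0,"y": 0,"z": -3,"ax": 0,"ay": 0,"az": 0,"fingers": 20},
    {"x": 0,"y": 0,"z": -3,"ax": 0,"ay": 0,"az": 0,"fingers": 53},
    {"x": 0,"y": 0,"z": -3,"ax": 0,"ay": 0,"az": 0,"fingers": 53},
    {"x": 0,"y": 0,"z": 0,"ax": 0,"ay": 0,"az": -6.25,"fingers": 53},
    {"x": 0,"y": 0,"z": 0,"ax": 0,"ay": 0,"az": -6.25,"fingers": 53},
    {"x": 0,"y": 0,"z": 0,"ax": 0,"ay": 0,"az": -6.25,"fingers": 53},
    {"x": 0,"y": 0,"z": 0,"ax": 0,"ay": 0,"az": -6.25,"fingers": 53},
    {"x": 0,"y": 0,"z": 0,"ax": 0,"ay": 0,"az": -6.25,"fingers": 53},
    {"x": 0,"y": 0,"z": 0,"ax": 0,"ay": 0,"az": -6.2,"fingers": 53},
    {"x": 0,"y": 0,"z": 0,"ax": 0,"ay": 0,"az": 0,"fingers": 53},
  ],
)

```text
t: 8.35
tcp_pos: [507.7, -176.6, 168.0]
ee_rot: [180.0, -0.0, 15.1]
wrist_force: [0.4, 0.0, -0.6]
width: 45.2
gripper_force: 0.0
```

Call:
drive_tool(
  rows=[
    {"x": -0.82,"y": -3.47,"z": 0,"ax": 0,"ay": 0,"az": 0,"fingers": 53},
    {"x": -0.82,"y": -3.47,"z": 0,"ax": 0,"ay": 0,"az": 0,"fingers": 53},
    {"x": -0.82,"y": -3.47,"z": 0,"ax": 0,"ay": 0,"az": 0,"fingers": 53},
    {"x": -0.82,"y": -3.47,"z": 0,"ax": 0,"ay": 0,"az": 0,"fingers": 53},
    {"x": -0.82,"y": -3.47,"z": 0,"ax": 0,"ay": 0,"az": 0,"fingers": 53},
    {"x": 0,"y": 0,"z": 0,"ax": 0,"ay": 0,"az": 0,"fingers": 53},
    {"x": 0,"y": 0,"z": 2.6,"ax": 0,"ay": 0,"az": 0,"fingers": 53},
    {"x": 0,"y": 0,"z": 2.6,"ax": 0,"ay": 0,"az": 0,"fingers": 53},
    {"x": 0,"y": 0,"z": 2.6,"ax": 0,"ay": 0,"az": 0,"fingers": 53},
    {"x": 0,"y": 0,"z": 0,"ax": 0,"ay": 5,"az": 0,"fingers": 53},
    {"x": 0,"y": 0,"z": 0,"ax": 0,"ay": 5,"az": 0,"fingers": 53},
    {"x": 0,"y": 0,"z": 0,"ax": 0,"ay": 0,"az": 0,"fingers": 53},
  ],
)

```text
t: 9.35
tcp_pos: [422.7, -19.6, 89.2]
ee_rot: [-179.9, -10.1, 14.6]
wrist_force: [-1.0, 0.2, 0.3]
width: 45.7
gripper_force: 0.0
```

Run:
```python
from h import *
s=get_state();print(s['tcp_pos'],s['ee_rot'],s['wrist_force'])
a=snapshot("wrist");b=snapshot("scene")
cv2.imwrite("pics/w5.png",np.hstack([cv2.resize(a,(480,360)),cv2.resize(b[170:290,220:325],(315,360))])[:,:,::-1])
```

```text
[422.73522758 -19.59400116  89.23422449] [-179.94456988  -10.12713466   14.60072712] [-1.02985292  0.20447692  0.25174177]
```

View pics/w5.png

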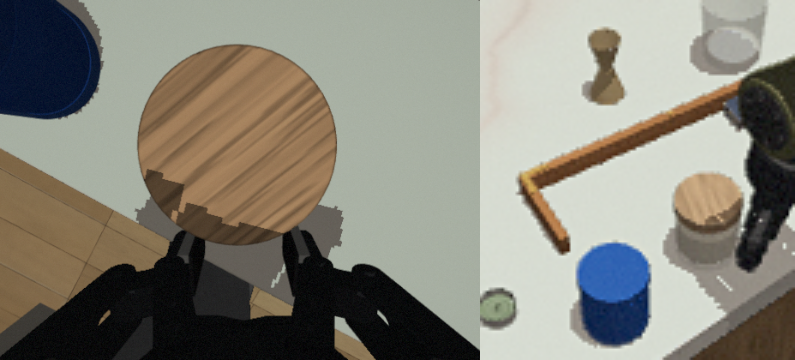

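The candle is centred ahead of the two fingers, and its lid spans (138–337,45–243) in the wrist view. I'll push along the diagonal.

Call:
drive_tool(
  rows=[
    {"x": 0.4,"y": 0,"z": 0.07,"ax": 0,"ay": 0,"az": 0,"fingers": 53},
    {"x": 0.4,"y": 0,"z": 0.07,"ax": 0,"ay": 0,"az": 0,"fingers": 53},
    {"x": 0.4,"y": 0,"z": 0.07,"ax": 0,"ay": 0,"az": 0,"fingers": 53},
    {"x": 0.4,"y": 0,"z": 0.07,"ax": 0,"ay": 0,"az": 0,"fingers": 53},
    {"x": 0.6,"y": 0,"z": 0.105,"ax": 0,"ay": 0,"az": 0,"fingers": 53},
    {"x": 0.79,"y": 0,"z": 0.14,"ax": 0,"ay": 0,"az": 0,"fingers": 53},
    {"x": 0.79,"y": 0,"z": 0.14,"ax": 0,"ay": 0,"az": 0,"fingers": 53},
    {"x": 0.79,"y": 0,"z": 0.14,"ax": 0,"ay": 0,"az": 0,"fingers": 53},
    {"x": 0.79,"y": 0,"z": 0.14,"ax": 0,"ay": 0,"az": 0,"fingers": 53},
    {"x": 0.6,"y": 0,"z": 0.105,"ax": 0,"ay": 0,"az": 0,"fingers": 53},
    {"x": 0.4,"y": 0,"z": 0.07,"ax": 0,"ay": 0,"az": 0,"fingers": 53},
    {"x": 0,"y": 0,"z": 0,"ax": 0,"ay": 0,"az": 0,"fingers": 53},
  ],
)

```text
t: 10.45
tcp_pos: [486.8, -2.7, 89.9]
ee_rot: [180.0, -10.0, 14.8]
wrist_force: [0.4, 0.4, 0.8]
width: 45.3
gripper_force: 0.1
```

```bash
cat > chk.py <<'E'
from h import *
s=get_state();print(s['tcp_pos'],s['ee_rot'],s['wrist_force'])
V=np.array([674.,51]);a=np.radians(-22.6);Rm=np.array([[np.cos(a),-np.sin(a)],[np.sin(a),np.cos(a)]])
for cam in("top","wrist","scene"):
    snapshot(cam);print(cam,[(d['conf'],d['centre'],((np.array(d['centre'][:2])-V)@Rm).round(1)) for d in mark_of(cam,"candle")])
E
python3 chk.py
```

```text
[486.83306043  -2.69321187  89.91899948] [179.99043856 -10.03111556  14.84579034] [0.37645489 0.39896846 0.84567637]
top [(0.68, [504.2, 124.6, -0.2], array([-185. ,    2.7]))]
wrist [(0.59, [503.3, 125.3, -0.7], array([-186.1,    3. ])), (0.56, [528.2, 7.7, 2.7], array([-118.,  -96.]))]
scene [(0.87, [531.3, 12.9, 1.2], array([-117.1,  -90. ])), (0.64, [500.9, 126.7, 2.8], array([-188.9,    3.4]))]
```

Call:
drive_tool(
  rows=[
    {"x": 0.4,"y": 0,"z": 0.07,"ax": 0,"ay": 0,"az": 0,"fingers": 53},
    {"x": 0.79,"y": 0,"z": 0.14,"ax": 0,"ay": 0,"az": 0,"fingers": 53},
    {"x": 0.79,"y": 0,"z": 0.14,"ax": 0,"ay": 0,"az": 0,"fingers": 53},
    {"x": 0.79,"y": 0,"z": 0.14,"ax": 0,"ay": 0,"az": 0,"fingers": 53},
    {"x": 0.79,"y": 0,"z": 0.14,"ax": 0,"ay": 0,"az": 0,"fingers": 53},
    {"x": 0.79,"y": 0,"z": 0.14,"ax": 0,"ay": 0,"az": 0,"fingers": 53},
    {"x": 0.79,"y": 0,"z": 0.14,"ax": 0,"ay": 0,"az": 0,"fingers": 53},
    {"x": 0.79,"y": 0,"z": 0.14,"ax": 0,"ay": 0,"az": 0,"fingers": 53},
    {"x": 0.79,"y": 0,"z": 0.14,"ax": 0,"ay": 0,"az": 0,"fingers": 53},
    {"x": 0.79,"y": 0,"z": 0.14,"ax": 0,"ay": 0,"az": 0,"fingers": 53},
    {"x": 0.6,"y": 0,"z": 0.105,"ax": 0,"ay": 0,"az": 0,"fingers": 53},
    {"x": 0.4,"y": 0,"z": 0.07,"ax": 0,"ay": 0,"az": 0,"fingers": 53},
  ],
)

```text
t: 11.75
tcp_pos: [570.4, 19.5, 89.8]
ee_rot: [180.0, -10.0, 14.8]
wrist_force: [-1.4, -0.6, -0.1]
width: 45.3
gripper_force: 1.1
```

```bash
python3 chk.py
python3 - <<'E'
from h import *
a=snapshot("wrist");b=snapshot("scene")
cv2.imwrite("pics/w6.png",np.hstack([cv2.resize(a,(480,360)),cv2.resize(b[170:290,220:325],(315,360))])[:,:,::-1])
E
```

```text
[570.36123187  19.4748249   89.8354389 ] [179.99767838 -10.01051198  14.84078859] [-1.36885396 -0.60348392 -0.11203476]
top [(0.92, [503.0, 121.7, -1.5], array([-185. ,   -0.4])), (0.55, [614.7, 31.9, 1.2], array([-47.4, -40.4]))]
wrist [(0.76, [609.8, 29.2, 1.3], array([-50.9, -44.8])), (0.61, [502.5, 123.9, -0.4], array([-186.3,    1.4])), (0.31, [675.6, 54.6, 4.3], array([0.1, 3.9]))]
scene [(0.85, [504.3, 123.1, 0.3], array([-184.4,    1.3])), (0.62, [614.9, 29.8, 4.0], array([-46.4, -42.3]))]
```

View pics/w6.png

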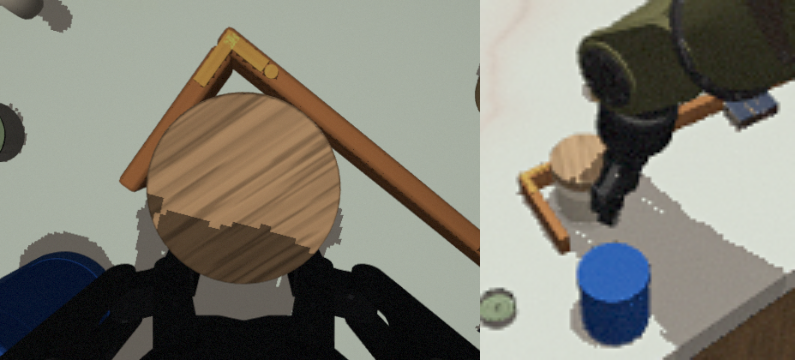

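The candle is nearly in the corner, about 12–15 mm short. I'll continue slowly and watch the force.

Call:
drive_tool(
  rows=[
    {"x": 0.3,"y": 0,"z": 0.053,"ax": 0,"ay": 0,"az": 0,"fingers": 53},
    {"x": 0.3,"y": 0,"z": 0.053,"ax": 0,"ay": 0,"az": 0,"fingers": 53},
    {"x": 0.2,"y": 0,"z": 0.035,"ax": 0,"ay": 0,"az": 0,"fingers": 53},
    {"x": 0,"y": 0,"z": 0,"ax": 0,"ay": 0,"az": 0,"fingers": 53},
  ],
)

```text
t: 12.48
tcp_pos: [577.8, 21.4, 89.9]
ee_rot: [180.0, -10.0, 14.8]
wrist_force: [-1.5, -0.2, 0.2]
width: 45.3
gripper_force: 0.5
```

Call:
drive_tool(
  rows=[
    {"x": 0.1,"y": 0,"z": 0.018,"ax": 0,"ay": 0,"az": 0,"fingers": 53},
    {"x": 0.1,"y": 0,"z": 0.018,"ax": 0,"ay": 0,"az": 0,"fingers": 53},
    {"x": 0,"y": 0,"z": 0,"ax": 0,"ay": 0,"az": 0,"fingers": 53},
  ],
)

```text
t: 12.73
tcp_pos: [579.5, 21.9, 89.8]
ee_rot: [-180.0, -10.0, 14.8]
wrist_force: [-2.4, -0.1, 0.3]
width: 45.7
gripper_force: 0.8
```

Call:
drive_tool(
  rows=[
    {"x": 0.1,"y": 0,"z": 0.018,"ax": 0,"ay": 0,"az": 0,"fingers": 53},
    {"x": 0.1,"y": 0,"z": 0.018,"ax": 0,"ay": 0,"az": 0,"fingers": 53},
    {"x": 0,"y": 0,"z": 0,"ax": 0,"ay": 0,"az": 0,"fingers": 53},
  ],
)

```text
t: 12.98
tcp_pos: [581.6, 22.4, 89.9]
ee_rot: [180.0, -10.0, 14.8]
wrist_force: [-0.6, -0.1, 0.5]
width: 45.1
gripper_force: 0.8
```

Call:
drive_tool(
  rows=[
    {"x": 0.1,"y": 0,"z": 0.018,"ax": 0,"ay": 0,"az": 0,"fingers": 53},
    {"x": 0.1,"y": 0,"z": 0.018,"ax": 0,"ay": 0,"az": 0,"fingers": 53},
    {"x": 0,"y": 0,"z": 0,"ax": 0,"ay": 0,"az": 0,"fingers": 53},
  ],
)

```text
t: 13.23
tcp_pos: [583.5, 22.9, 89.9]
ee_rot: [180.0, -10.0, 14.8]
wrist_force: [-1.8, -0.1, -0.0]
width: 45.3
gripper_force: 0.8
```

Call:
drive_tool(
  rows=[
    {"x": 0.1,"y": 0,"z": 0.018,"ax": 0,"ay": 0,"az": 0,"fingers": 53},
    {"x": 0.1,"y": 0,"z": 0.018,"ax": 0,"ay": 0,"az": 0,"fingers": 53},
    {"x": 0,"y": 0,"z": 0,"ax": 0,"ay": 0,"az": 0,"fingers": 53},
  ],
)

```text
t: 13.48
tcp_pos: [585.0, 23.1, 89.6]
ee_rot: [-180.0, -9.9, 14.8]
wrist_force: [-6.7, -4.4, 3.5]
width: 45.1
gripper_force: 4.4
```

Call:
drive_tool(
  rows=[
    {"x": 0.1,"y": 0,"z": 0.018,"ax": 0,"ay": 0,"az": 0,"fingers": 53},
    {"x": 0,"y": 0,"z": 0,"ax": 0,"ay": 0,"az": 0,"fingers": 53},
  ],
)

```text
t: 13.65
tcp_pos: [585.5, 23.1, 89.4]
ee_rot: [-180.0, -9.8, 14.8]
wrist_force: [-11.4, -6.6, 4.8]
width: 45.2
gripper_force: 7.1
```

Call:
drive_tool(
  rows=[
    {"x": 0.1,"y": 0,"z": 0.018,"ax": 0,"ay": 0,"az": 0,"fingers": 53},
    {"x": 0,"y": 0,"z": 0,"ax": 0,"ay": 0,"az": 0,"fingers": 53},
  ],
)

```text
t: 13.82
tcp_pos: [586.1, 23.1, 89.4]
ee_rot: [-180.0, -9.8, 14.8]
wrist_force: [-15.7, -9.6, 7.4]
width: 45.3
gripper_force: 10.2
```

```bash
python3 chk.py
python3 - <<'E'
from h import *
a=snapshot("wrist")
cv2.imwrite("pics/w7.png",a[:,:,::-1])
E
```

```text
[586.12471437  23.12730588  89.36316969] [-179.98929102   -9.75475093   14.82500699] [-15.66466203  -9.56971264   7.42496541]
top [(0.72, [629.5, 33.7, 2.2], array([-34.4, -33.1])), (0.6, [504.1, 121.4, -2.3], array([-183.9,   -0.3]))]
wrist [(0.65, [625.2, 32.5, 1.3], array([-37.9, -35.8]))]
scene [(0.84, [627.5, 35.3, 2.0], array([-36.9, -32.4])), (0.58, [501.7, 124.4, 1.6], array([-187.3,    1.5]))]
```

View pics/w7.png

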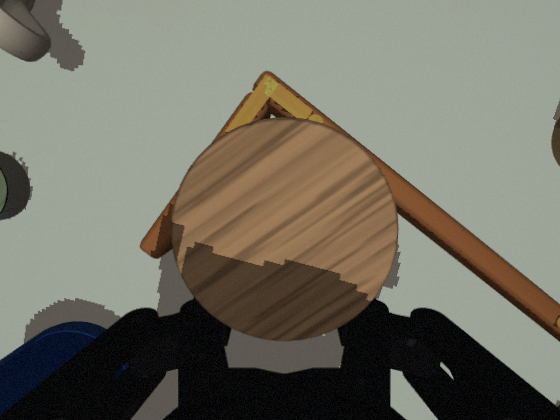

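Forces from both rails show the candle is wedged in the corner. I'll retreat and verify.

Call:
drive_tool(
  rows=[
    {"x": -0.3,"y": 0,"z": -0.05,"ax": 0,"ay": 0,"az": 0,"fingers": 53},
    {"x": -0.5,"y": 0,"z": -0.09,"ax": 0,"ay": 0,"az": 0,"fingers": 53},
    {"x": -2,"y": 0,"z": -0.35,"ax": 0,"ay": 0,"az": 0,"fingers": 53},
    {"x": -3,"y": 0,"z": -0.53,"ax": 0,"ay": 0,"az": 0,"fingers": 53},
    {"x": 0,"y": 0,"z": -3,"ax": 0,"ay": 0,"az": 0,"fingers": 53},
    {"x": 0,"y": 0,"z": -4,"ax": 0,"ay": 0,"az": 0,"fingers": 53},
    {"x": -3,"y": 0,"z": -4,"ax": 0,"ay": 0,"az": 0,"fingers": 53},
    {"x": -3,"y": 0,"z": -4,"ax": 0,"ay": 0,"az": 0,"fingers": 53},
    {"x": -3,"y": 0,"z": -4,"ax": 0,"ay": 0,"az": 0,"fingers": 53},
    {"x": 0,"y": 0,"z": 0,"ax": 0,"ay": 0,"az": 0,"fingers": 53},
    {"x": 0,"y": 0,"z": 0,"ax": 0,"ay": 0,"az": 0,"fingers": 53},
  ],
)

```text
t: 15.08
tcp_pos: [430.2, -17.9, 246.3]
ee_rot: [179.9, -10.3, 14.8]
wrist_force: [0.1, 0.1, -0.8]
width: 44.9
gripper_force: 0.0
```

```bash
python3 chk.py
python3 - <<'E'
from h import *
a=snapshot("top");c=camera_params("top");V=np.array([674.,51])
al=np.radians(-22.6);Rm=np.array([[np.cos(al),-np.sin(al)],[np.sin(al),np.cos(al)]])
for q,P,h,x0 in(("matches",BOX,16,(560,-192,67.4)),("candle",CAN,80,(629,35,0))):
    v,i=fit(c,best("top",q,w2px(c,np.array([[*x0[:2],10.]]))[0]),P,h,x0);print(q,v,i,(v[:2]-V)@Rm)
b=snapshot("scene")
cv2.imwrite("pics/f.png",np.hstack([cv2.resize(a[140:240,200:390],(456,240)),cv2.resize(b[170:270,220:340],(288,240))])[:,:,::-1])
E
```

```text
[430.24279593 -17.8574281  246.30896112] [179.87911598 -10.29784512  14.8069912 ] [ 0.05690642  0.06182645 -0.83518836]
top [(0.59, [504.0, 122.4, -3.9], array([-184.4,    0.6])), (0.56, [628.1, 33.0, 0.2], array([-35.5, -34.3]))]
wrist [(0.95, [502.8, 123.1, -0.0], array([-185.8,    0.8])), (0.65, [623.5, 31.9, 3.8], array([-39.3, -37. ]))]
scene [(0.95, [629.8, 37.3, 1.1], array([-35.5, -29.6])), (0.81, [499.9, 126.0, 1.9], array([-189.6,    2.3]))]
matches [ 554.9 -189.    72.2] 0.795 [ -17.72345942 -267.34002504]
candle [632.3  33.4   1.2] 0.963 [-31.73426837 -32.27361478]
```

View pics/f.png

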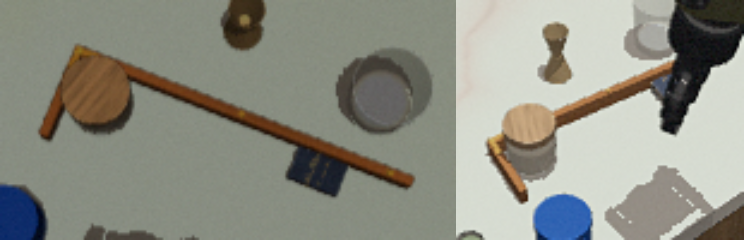

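The candle sits in the corner at (97,90). The matchbox lies flush against the long rail at (318,172), and nothing else has moved. I'm handing the job in.

```bash
python3 -c "from rig import *;print(job_done())"
```

```text
the job is handed in; nothing more can be done
None
```

I pushed the candle jar into the corner against both rails and the matchbox flat against the long rail, then handed the job in at about 15 s of robot time; the hand-in returned no verdict.

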